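Clamp a board in the bench screw clamp

TASK

Push the pine board along its channel until its end rests against the stop, then wind the clamp's crank handle clockwise (seen from above) until the pad meets the board, and go on just far enough to snug it by feel: firmly held, but not wrenched down hard. Let go and leave the board home and clamped; leave the other things on the bench where they are.

Things in the scene. Friction and masses are not known exactly. Their poses are not given: they have to be found in the camera images.
- clamp: Fixed screw clamp with a wooden channel. Origin on the bench straight below the screw axis, z up. The channel runs along its y: two rails 22 mm high, inner faces at x = -39 and +39 mm, from y = -160 to +70 mm, open at the -y end, closed at +y by a 30 mm high stop with its face at y = +50 mm. A steel column 165 mm high at x = +78 to +112 mm carries the jaw.
- jaw: Grey upper jaw, 42 mm high, locked at a different height on the column each time; it reaches over the channel. Origin on the screw axis at the jaw's mid-height (123 to 138 mm up). It carries the upright steel screw (18 mm thick) with a round pad (36 mm) below and the crank on top. The pad starts 15 to 46 mm above the board; the gap is not given.
- crank (a joint): Crank angle, rad, 0 to 9; grows clockwise seen from above, which moves screw, pad and crank down 7.16 mm per rad. At 0 the crank arm points along the clamp's +y. It stays where it is left. Turning free takes a steady push of only about 3 N on the handle, square to the arm. For the feel once the pad is on the board see screw.
- screw: The upright screw; origin on its axis near its lower end. Its pad turns with it and is sprung, 10 N per mm. Once the pad bears on the board the push needed at the handle climbs steadily, about 14 N per rad of crank. Snug is when it takes about 12 N, four times free turning; under 8 N is still loose, over 15 N too tight. A handle that slips along the fingers can give short false knocks.
- knob (a point): Centre of the crank's upright wooden handle: cylinder 24 mm thick, 62 mm high (this point half-way up), standing on the end of the flat crank arm (18 mm wide, 10 mm thick), 85 mm from the screw axis. Nothing else on the clamp reaches as high as the arm, so it can be pushed right round from above with fingers beside it. It starts about 245 to 280 mm up and sinks as it is wound.
- board: Loose pine board, 70 mm (its x) by 200 mm (its y) by 36 mm thick, about 0.26 kg, lying flat on the bench with its +y end in the channel, 4 mm of play each side. Origin at the centre of its underside; its y points along the channel to the stop. When home its origin is 50 mm from the screw axis, at y = -50 mm of the clamp.
- trowel: Bystander: steel hand trowel with a wooden handle, 290 mm long, lying on the bench beyond the channel.
- spanner: Bystander: chrome spanner, 190 mm long, lying on the robot's side of the channel.
- pot: Bystander: terracotta pot, 104 mm wide, 90 mm high, beyond the stop end of the channel.
- jug: Bystander: white ceramic jug with a handle, 104 mm wide, 170 mm high.
- seed_tray: Bystander: black plastic seed tray with cells, 160 by 300 by 55 mm.
- tin: Bystander: steel tin, 72 mm wide, 100 mm high.
Things that resemble listed ones, but are neither listed nor needed, are in the scene too. There is more than one size of the board; the one meant has the size given above.

How it is judged:
On the way, in this order (a step that is already met when the one before it is completed fails the run):
1. the board's end is against the stop (within 5 mm), before the pad bears on it (y of board in the frame of clamp above -0.055 m and contact force between jaw and board below 1 N), for 0.1 s.
2. the pad has met the board (y of board in the frame of clamp above -0.056 m and contact force between jaw and board above 5 N), for 0.1 s.
At the end, for the whole second after the job is handed in: The board lies flat with its end within 6 mm of the stop, at rest, the crank is still, and the pad holds the board with 20 to 70 N (a push of about 8 to 15 N at the handle gets it there) (y of board in the frame of clamp above -0.056 m and contact force between jaw and board between 20 and 70 N and linear speed of board below 0.01 m/s and angle between board's own z axis and vertical below 0.03 rad and velocity of joint crank between -0.1 and 0.1 rad/s); the robot touches nothing.
It fails at once if the clamp is over-tightened: the pad presses the board with more than 90 N (contact force between jaw and board above 90 N).
It fails at once if a bystander is shifted by more than 30 mm (distance of any of trowel, spanner, pot, jug, seed_tray, tin from where it was at the start of the episode above 0.03 m).
It also fails if it takes over 64 s, if anything falls off the work surface, if the arm or the gripper's body presses on something with over 40 N, if the wrist force passes 120 N, or if a joint passes its speed limit or range.

ROBOT

A 6-joint arm with a two-finger parallel gripper is mounted at the origin on the work surface. World frame = base frame: x ahead of the robot, y to its left, z up, the work surface at z = 0. Lengths are in m, angles in rad, forces in N, time in s.
With the tool pointing down it reaches from about 0.35 to 0.85 m from the base axis. Payload 8.1 kg.
Tool frame: the origin (TCP) lies midway between the tips of the shut fingers; the grasp point (between the pads) lies 19 mm behind it; z points along the fingers, y is the line along which they close (so a half turn about z gives the same grasp; the last joint's range is limited). The gripper opens to 93 mm and grips with 3 to 60 N. Pads are 15 mm wide; open, the fingers measure 128 mm over their backs; the gripper's body (75 mm by 188 mm) begins 65 mm behind the grasp point.
Start: joints at [1.103, 0.13, 1.488, -0, 1.523, -0.085], TCP at [0.224, 0.557, 0.219] pointing down, gripper open.
Joint ranges: [-2.96, 2.96], [-0.89, 2.26], [0.02, 2.5], [-1.34, 4.48], [0, 2.73], [-2.66, 2.66]. Speed limits (rad/s): [2.39, 2.39, 2.79, 3.14, 3.14, 3.14].

INTERFACE

Orientations are given as a rotation vector (axis times angle).
In Python, from plant import read_state, read_camera, camera_model, close_job gives the robot as it stands. The module is installed in compiled form; this text tells all that it offers.
- The arm moves only by the tool carry_out, never from a script. Its argument "moves" is a list of rows, each an object of numbers: "jaw": the finger opening in m, from 0 to 0.093; "dx", "dy", "dz": the shift along the tool's x, y, z in m; "yaw": the turn about the tool's z in rad. In form: [{"jaw": .., "dx": .., "dy": .., "dz": .., "yaw": ..}, ...]. A call has 1 to 8 rows; each row shifts and turns the commanded pose from where the row before left it, along the tool's axes as they then stand; what a row does not reach is not made up. A row lasts 1/8 s, in which the tool goes at most 62.5 mm and 10.7 degrees, less where a joint would pass 70% of its speed; a pose out of reach is approached as far as the arm can. A call is refused whole if a number of a shift passes 0.0625 or a number of a turn 0.188, either way. A call with a gripper value outside its range is refused whole. The fingers move at their own pace and stop on an object; "grip_force" is the grip in N (left out, the last holds). Time passes only in rows, so rows that do not move let the fingers close. It gives the time, the measured TCP pose, the force, the opening and the grip force at its end, in the units of the state.
- read_state(): the state, without advancing time (a new reading comes with each control period).
- read_camera(name): name is "scene" or "top" or "wrist"; returns the picture (400x640x3 uint8, red, green, blue); there is no depth.
- camera_model(name): a dict with "camera_matrix" (3x3 intrinsics, pixels), "view" (4x4, takes a point from world to camera coordinates). Camera axes: x right, y up, looking along -z (the intrinsics and any distortion apply to the point x, -y, -z); pixel columns grow to the right and rows downward; lengths in m; the calibration is good to about 2 mm. A picture is of the moment at which its call begins: read the wrist's pose just before it. camera_model takes no time and is no camera call; for the wrist camera it gives the pose at the moment of the call.
- close_job(): hands the job in; it is judged then, once.
The state is a dict: "t": time; "q": joint angles; "dq": joint speeds; "joint_torque": joint torques, N m; "tool_pos": TCP position; "orientation": TCP orientation; "force": force on the tool from outside, world axes, zero at the start; "wrist_torque": the same for the moment, N m; "opening": finger opening in m; "gripper_force": force on a finger pad.
Only numpy, scipy, OpenCV 4.12 (cv2) and the standard library are available. Lean on these libraries where they do the work, as an engineer would, in place of code of your own. Each camera call takes 0.05 s, during which the arm holds its last target. There are 200 camera calls.

## Working session

There is one attempt and no reset: what is moved stays moved. The work goes in short steps, Python scripts to look and compute and a tool call to move; the robot and the scene stay as the last step left them, time stands still between calls to the robot, and variables do not carry over. Pictures are saved under pics/ and viewed, at most 10 in all, crops included, and the job is handed in when it is done.

Besides the shell and the picture viewer there is one more tool, called after "Call:" in YAML: its name, and indented under it one key for each argument. carry_out: Moves the arm, as the interface text tells. Its arguments: {"type":"object","properties":{"moves":{"type":"array","items":{"type":"object","properties":{"jaw":{"type":"number"},"dx":{"type":"number"},"dy":{"type":"number"},"dz":{"type":"number"},"yaw":{"type":"number"}}}},"grip_force":{"type":"number"}},"required":["moves"]}

```bash
mkdir -p pics
python3 - <<'E'
from plant import *
import cv2,numpy as np
s=read_state();print(s)
for n in("scene","top"):
    cv2.imwrite(f"pics/{n}0.png",read_camera(n)[:,:,::-1]);m=camera_model(n);print(n,m)
E
```

```text
{'t': 0.0, 'q': array([ 1.10258227e+00,  1.31129974e-01,  1.48926197e+00, -1.40137933e-05,
        1.52301693e+00, -8.53811777e-02]), 'dq': array([-0.00252422, -0.00016597, -0.00224614,  0.00067768, -0.00106848,
       -0.00173192]), 'joint_torque': array([-1.25553174e-04, -5.59840786e+01, -4.91766536e+01,  7.67193083e-02,
        3.50327126e-02, -1.79225744e-04]), 'tool_pos': array([0.22384621, 0.55606775, 0.2176156 ]), 'orientation': array([-5.97593764e-01, -3.08373877e+00,  2.74990377e-03]), 'force': array([0.15070764, 0.55476941, 0.04336374]), 'wrist_torque': array([-0.06384283, -0.03924869,  0.03813111]), 'gripper_force': 0.0, 'opening': 0.0930258185225529}
scene {'camera_matrix': array([[495.05766766,   0.        , 326.45829737],
       [  0.        , 495.05766766, 200.30507109],
       [  0.        ,   0.        ,   1.        ]]), 'view': array([[-0.2203538 ,  0.9752627 ,  0.01751758,  0.17229695],
       [-0.63929559, -0.15796182,  0.75256176,  0.21734522],
       [ 0.73671252,  0.15463093,  0.65828864, -2.26098375],
       [ 0.        ,  0.        ,  0.        ,  1.        ]])}
top {'camera_matrix': array([[481.62834289,   0.        , 318.26769967],
       [  0.        , 481.62834289, 206.23923288],
       [  0.        ,   0.        ,   1.        ]]), 'view': array([[-0.02221361, -0.99966333, -0.01340806, -0.00727137],
       [ 0.99700727, -0.02314394,  0.07376226, -0.57207236],
       [-0.07404774, -0.01172941,  0.99718572, -1.62206184],
       [ 0.        ,  0.        ,  0.        ,  1.        ]])}
```

View pics/scene0.png

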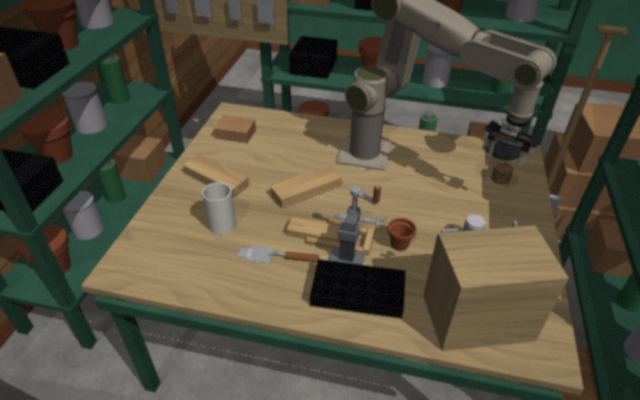

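View pics/top0.png

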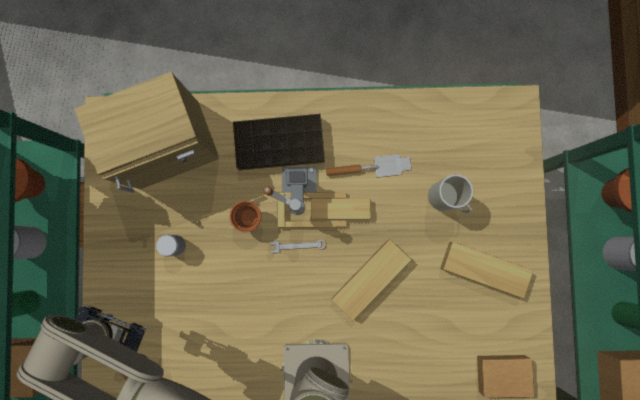

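The scene picture shows the clamp near (350,230). In the top picture the channel runs along image columns 277–347 at row 210, with the stop on the left (+y world) and the column on the far side. The board's outer end is at about (370,210), the crank handle at (268,190) and the screw at about (296,205). I'll enlarge this area.

Run:
```python
import cv2
a=cv2.imread("pics/top0.png")[150:260,230:390]
cv2.imwrite("pics/c1.png",cv2.resize(a,None,fx=5,fy=5,interpolation=cv2.INTER_CUBIC))
```

```text
(no output)
```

View pics/c1.png

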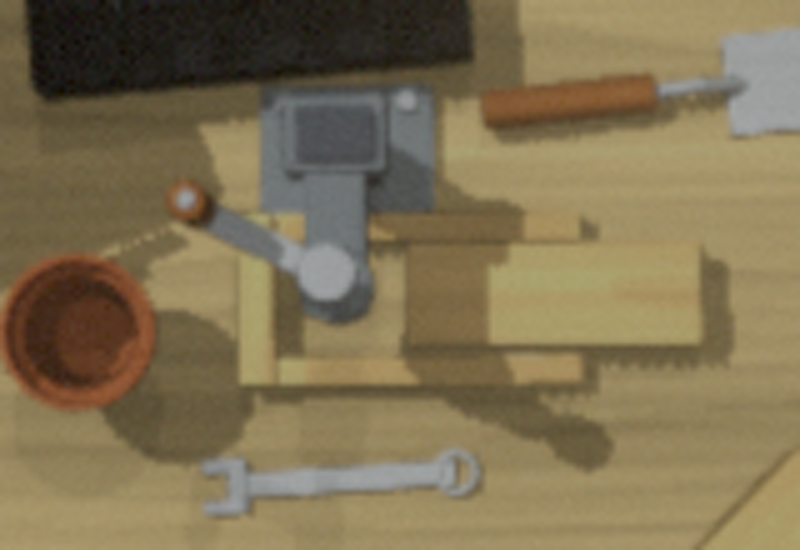

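The crop shows the board at crop x 408–700, y 243–345, the rails ending at x≈583, the stop's inner face at x≈275, the knob top at (187,200) and the screw hub at (327,270).

```bash
cat > h.py <<'E'
from plant import *
import numpy as np
def unproj(cam,uv,z,m=None):
    m=m or camera_model(cam);K=m["camera_matrix"];V=m["view"]
    R=V[:3,:3];t=V[:3,3];c=-R.T@t
    d=np.linalg.inv(K)@np.array([uv[0],uv[1],1.]);d=R.T@np.array([d[0],-d[1],-d[2]])
    return c+d*(z-c[2])/d[2]
def cr(x,y,z): return unproj("top",(230+(x+.5)/5-.5,150+(y+.5)/5-.5),z)
E
python3 - <<'E'
from h import *
np.set_printoptions(precision=4,suppress=True)
for n,x,y,z in [("board NW(stop end,far)",408,243,.036),("board stop,near",406,345,.036),("board out far",700,243,.036),("board out near",700,345,.036),
("rail far end inner",582,241,.022),("rail near end inner",583,355,.022),("rail near end outer",583,383,.022),("stop face near",275,383,.03),("stop far corner",272,213,.03),("stop outer near",240,385,.03),
("knob265+31",187,200,.296),("knob245+31",187,200,.276),("knob280",187,200,.311),("hub z.25",327,270,.25),("hub .24",327,270,.235),("jaw left",307,200,.15),("jaw right",367,200,.15),("pot c",80,332,.09),("spanner",460,450,.005),("spannerL",205,460,.005)]: print(n,cr(x,y,z))
E
```

```text
board NW(stop end,far) [0.5985 0.0029 0.036 ]
board stop,near [0.5294 0.0057 0.036 ]
board out far [ 0.5939 -0.1945  0.036 ]
board out near [ 0.5249 -0.1924  0.036 ]
rail far end inner [ 0.5984 -0.1155  0.022 ]
rail near end inner [ 0.5205 -0.1141  0.022 ]
rail near end outer [ 0.5015 -0.1136  0.022 ]
stop face near [0.506  0.0951 0.03  ]
stop far corner [0.6217 0.0952 0.03  ]
stop outer near [0.5052 0.1189 0.03  ]
knob265+31 [0.6023 0.1216 0.296 ]
knob245+31 [0.6045 0.1239 0.276 ]
knob280 [0.6006 0.1198 0.311 ]
hub z.25 [0.5641 0.0452 0.25  ]
hub .24 [0.5653 0.0461 0.235 ]
jaw left [0.6168 0.063  0.15  ]
jaw right [0.6159 0.0252 0.15  ]
pot c [0.5402 0.2172 0.09  ]
spanner [ 0.4581 -0.0289  0.005 ]
spannerL [0.4551 0.1462 0.005 ]
```

Clamp axis is about (0.564, 0.0455), and its y axis is tilted 0.026 rad from world y. That agrees with the rail ends, the stop face and the board edges. The board needs about 91 mm of travel. I'll raise the arm, turn it and travel clear of everything.

Call:
carry_out:
  moves:
    - {"jaw": 0, "yaw": 0.173, "dz": -0.015}
    - {"yaw": 0.173, "dz": -0.015}
    - {"yaw": 0.173, "dz": -0.015}
    - {"yaw": 0.173, "dz": -0.015}
    - {"yaw": 0.173, "dz": -0.015}
    - {"yaw": 0.173, "dz": -0.01}
    - {"yaw": 0.173}
    - {"dx": -0.03, "dy": 0.02}

```text
invalid input at $.moves[0]: expected keys jaw, dx, dy, dz, yaw
```

Call:
carry_out:
  moves:
    - {"dx": -0.06, "dy": 0.03}
    - {"dx": -0.06, "dy": 0.03}
    - {"dx": -0.06, "dy": 0.03}
    - {"dx": -0.06, "dy": 0.03}
    - {"dx": -0.06, "dy": 0.02}
    - {"dx": -0.06}
    - {"dx": -0.06}
    - {}

```text
invalid input at $.moves[0]: expected keys jaw, dx, dy, dz, yaw
```

Call:
carry_out:
  moves:
    - {"jaw": 0, "dx": 0, "dy": 0, "dz": -0.015, "yaw": 0.173}
    - {"jaw": 0, "dx": 0, "dy": 0, "dz": -0.015, "yaw": 0.173}
    - {"jaw": 0, "dx": 0, "dy": 0, "dz": -0.015, "yaw": 0.173}
    - {"jaw": 0, "dx": 0, "dy": 0, "dz": -0.015, "yaw": 0.173}
    - {"jaw": 0, "dx": 0, "dy": 0, "dz": -0.015, "yaw": 0.173}
    - {"jaw": 0, "dx": 0, "dy": 0, "dz": -0.01, "yaw": 0.173}
    - {"jaw": 0, "dx": 0, "dy": 0, "dz": 0, "yaw": 0.173}
    - {"jaw": 0, "dx": -0.03, "dy": 0.02, "dz": 0, "yaw": 0}

```text
t: 1.1
tool_pos: [0.2425, 0.5266, 0.3028]
orientation: [-2.247, -2.195, 0.002]
force: [0.3, 0.1, -0.5]
opening: 0.0175
gripper_force: 0.0
```

Call:
carry_out:
  moves:
    - {"jaw": 0, "dx": -0.06, "dy": 0.03, "dz": 0, "yaw": 0}
    - {"jaw": 0, "dx": -0.06, "dy": 0.03, "dz": 0, "yaw": 0}
    - {"jaw": 0, "dx": -0.06, "dy": 0.03, "dz": 0, "yaw": 0}
    - {"jaw": 0, "dx": -0.06, "dy": 0.03, "dz": 0, "yaw": 0}
    - {"jaw": 0, "dx": -0.06, "dy": 0.02, "dz": 0, "yaw": 0}
    - {"jaw": 0, "dx": -0.06, "dy": 0, "dz": 0, "yaw": 0}
    - {"jaw": 0, "dx": -0.06, "dy": 0, "dz": 0, "yaw": 0}
    - {"jaw": 0, "dx": 0, "dy": 0, "dz": 0, "yaw": 0}

```text
t: 2.1
tool_pos: [0.3658, 0.1167, 0.3036]
orientation: [2.254, 2.187, -0.0]
force: [0.1, -0.7, -0.5]
opening: 0.0004
gripper_force: 0.0
```

Call:
carry_out:
  moves:
    - {"jaw": 0, "dx": -0.058, "dy": 0.01, "dz": 0, "yaw": 0}
    - {"jaw": 0, "dx": -0.058, "dy": 0.01, "dz": 0, "yaw": 0}
    - {"jaw": 0, "dx": -0.058, "dy": 0.02, "dz": 0, "yaw": 0}
    - {"jaw": 0, "dx": -0.058, "dy": 0.03, "dz": 0, "yaw": 0}
    - {"jaw": 0, "dx": -0.058, "dy": 0.04, "dz": 0.02, "yaw": 0}
    - {"jaw": 0, "dx": -0.048, "dy": 0.05, "dz": 0.03, "yaw": 0}
    - {"jaw": 0, "dx": 0, "dy": 0.043, "dz": 0.05, "yaw": 0}
    - {"jaw": 0, "dx": 0, "dy": 0, "dz": 0.05, "yaw": 0}

```text
t: 3.1
tool_pos: [0.5456, -0.2018, 0.1617]
orientation: [-2.245, -2.196, -0.001]
force: [0.2, 0.3, -0.7]
opening: 0.0007
gripper_force: 0.0
```

Run:
```python
from h import *
import cv2
s=read_state();print(s['tool_pos'],s['orientation'],s['q'])
cv2.imwrite("pics/s1.png",cv2.resize(read_camera("scene")[140:300,220:440,::-1],None,fx=3.5,fy=3.5,interpolation=cv2.INTER_CUBIC))
```

```text
[ 0.54556505 -0.20176776  0.16167564] [-2.24534066e+00 -2.19608111e+00 -8.13277952e-04] [-4.42873673e-01  1.14566913e-01  1.61002424e+00  7.85913597e-04
  1.41761019e+00 -4.20812854e-01]
```

View pics/s1.png

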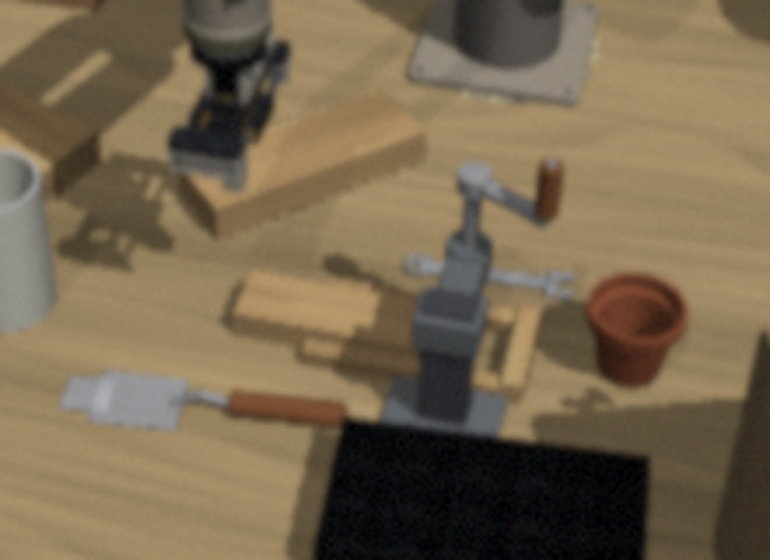

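The gripper is at the open end, clear of the jug and of the large decoy board. The knob top shows at scene px ≈(377.1,186.6). I'll go to the start of the push, lower, and triangulate the knob.

Call:
carry_out:
  moves:
    - {"jaw": 0, "dx": -0.025, "dy": 0.014, "dz": 0, "yaw": 0}
    - {"jaw": 0, "dx": 0, "dy": 0, "dz": 0.05, "yaw": 0}
    - {"jaw": 0, "dx": 0, "dy": 0, "dz": 0.05, "yaw": 0}
    - {"jaw": 0, "dx": 0, "dy": 0, "dz": 0.035, "yaw": 0}
    - {"jaw": 0, "dx": 0, "dy": 0, "dz": 0, "yaw": 0}

```text
t: 3.78
tool_pos: [0.5544, -0.2256, 0.0264]
orientation: [-2.241, -2.192, 0.003]
force: [0.2, 0.3, -0.8]
opening: 0.0008
gripper_force: 0.0
```

Run:
```python
from h import *
from scipy.optimize import least_squares
np.set_printoptions(precision=4,suppress=True)
def tri(us,ut):
    f=lambda z:(unproj("scene",us,z)-unproj("top",ut,z))[:2]
    r=least_squares(lambda p:f(p[0]),[.28]);z=r.x[0]
    return unproj("scene",us,z),unproj("top",ut,z),z
S=lambda x,y:(220+(x+.5)/3.5-.5,140+(y+.5)/3.5-.5)
T=lambda x,y:(230+(x+.5)/5-.5,150+(y+.5)/5-.5)
print("knobtop",tri(S(551,164),T(187,200)));print("hub",tri(S(477,172),T(327,270)))
s=read_state();print(s['tool_pos'],s['force'])
```

```text
knobtop (array([0.601 , 0.1211, 0.3064]), array([0.6011, 0.1203, 0.3064]), np.float64(0.30637082715715425))
hub (array([0.5635, 0.0482, 0.2517]), array([0.564 , 0.0451, 0.2517]), np.float64(0.25168777620249766))
[ 0.5544 -0.2256  0.0264] [ 0.1867  0.3455 -0.8494]
```

Call:
carry_out:
  moves:
    - {"jaw": 0, "dx": 0.01, "dy": 0.005, "dz": 0.01, "yaw": 0}
    - {"jaw": 0, "dx": 0.015, "dy": 0, "dz": 0, "yaw": 0}
    - {"jaw": 0, "dx": 0.015, "dy": 0, "dz": 0, "yaw": 0}
    - {"jaw": 0, "dx": 0.015, "dy": 0, "dz": 0, "yaw": 0}
    - {"jaw": 0, "dx": 0.015, "dy": 0, "dz": 0, "yaw": 0}
    - {"jaw": 0, "dx": 0.015, "dy": 0, "dz": 0, "yaw": 0}
    - {"jaw": 0, "dx": 0.01, "dy": 0, "dz": 0, "yaw": 0}
    - {"jaw": 0, "dx": 0, "dy": 0, "dz": 0, "yaw": 0}

```text
t: 4.78
tool_pos: [0.5636, -0.1319, 0.019]
orientation: [-2.245, -2.196, 0.0]
force: [-0.2, -0.8, -0.4]
opening: 0.0004
gripper_force: 0.0
```

Call:
carry_out:
  moves:
    - {"jaw": 0, "dx": 0.004, "dy": 0, "dz": 0, "yaw": 0}
    - {"jaw": 0, "dx": 0.003, "dy": 0, "dz": 0, "yaw": 0}
    - {"jaw": 0, "dx": 0, "dy": 0, "dz": 0, "yaw": 0}

```text
t: 5.15
tool_pos: [0.5639, -0.1259, 0.0192]
orientation: [-2.247, -2.195, 0.0]
force: [-0.4, -0.2, -1.3]
opening: 0.0005
gripper_force: 0.0
```

Call:
carry_out:
  moves:
    - {"jaw": 0, "dx": 0.004, "dy": 0, "dz": 0, "yaw": 0}
    - {"jaw": 0, "dx": 0.003, "dy": 0, "dz": 0, "yaw": 0}
    - {"jaw": 0, "dx": 0.002, "dy": 0, "dz": 0, "yaw": 0}
    - {"jaw": 0, "dx": 0, "dy": 0, "dz": 0, "yaw": 0}

```text
t: 5.65
tool_pos: [0.5643, -0.1167, 0.0194]
orientation: [-2.246, -2.196, -0.0]
force: [-0.2, 0.1, -0.3]
opening: 0.0005
gripper_force: 0.0
```

Call:
carry_out:
  moves:
    - {"jaw": 0, "dx": 0.002, "dy": 0, "dz": 0, "yaw": 0}
    - {"jaw": 0, "dx": 0.002, "dy": 0, "dz": 0, "yaw": 0}
    - {"jaw": 0, "dx": 0, "dy": 0, "dz": 0, "yaw": 0}

```text
t: 6.02
tool_pos: [0.5644, -0.1129, 0.0194]
orientation: [2.247, 2.196, 0.0]
force: [0.6, -0.5, 0.1]
opening: 0.0001
gripper_force: 0.1
```

Call:
carry_out:
  moves:
    - {"jaw": 0, "dx": 0.002, "dy": 0, "dz": 0, "yaw": 0}
    - {"jaw": 0, "dx": 0.002, "dy": 0, "dz": 0, "yaw": 0}

```text
t: 6.28
tool_pos: [0.5657, -0.1125, 0.0204]
orientation: [2.243, 2.191, -0.003]
force: [2.6, -20.3, 0.2]
opening: 0.0005
gripper_force: 9.9
```

Call:
carry_out:
  moves:
    - {"jaw": 0, "dx": 0.002, "dy": 0, "dz": 0, "yaw": 0}
    - {"jaw": 0, "dx": 0.001, "dy": 0, "dz": 0, "yaw": 0}

```text
t: 6.52
tool_pos: [0.5665, -0.1122, 0.0212]
orientation: [2.24, 2.188, -0.005]
force: [1.9, -28.7, -0.5]
opening: 0.0001
gripper_force: 14.5
```

The contact force rose at TCP y = −0.1125, which is the predicted home position. I'll back off, lift and go above the knob.

Call:
carry_out:
  moves:
    - {"jaw": 0, "dx": -0.02, "dy": 0, "dz": 0, "yaw": 0}
    - {"jaw": 0, "dx": -0.01, "dy": 0, "dz": -0.03, "yaw": 0}
    - {"jaw": 0, "dx": 0, "dy": 0, "dz": -0.06, "yaw": 0}
    - {"jaw": 0, "dx": 0, "dy": 0, "dz": -0.06, "yaw": 0}
    - {"jaw": 0, "dx": 0, "dy": 0, "dz": -0.06, "yaw": 0}
    - {"jaw": 0, "dx": 0, "dy": 0, "dz": -0.06, "yaw": 0}
    - {"jaw": 0, "dx": 0, "dy": 0, "dz": -0.06, "yaw": 0}
    - {"jaw": 0, "dx": 0, "dy": 0, "dz": 0, "yaw": -0.18}

```text
t: 7.52
tool_pos: [0.5658, -0.1366, 0.3565]
orientation: [2.03, 2.385, 0.007]
force: [-0.0, 0.2, -0.2]
opening: 0.0002
gripper_force: 0.0
```

Call:
carry_out:
  moves:
    - {"jaw": 0.06, "dx": 0, "dy": 0, "dz": 0, "yaw": -0.18}
    - {"jaw": 0.06, "dx": 0, "dy": 0, "dz": 0, "yaw": -0.18}
    - {"jaw": 0.06, "dx": 0, "dy": 0, "dz": 0, "yaw": -0.18}
    - {"jaw": 0.06, "dx": 0, "dy": 0, "dz": 0, "yaw": -0.18}
    - {"jaw": 0.06, "dx": 0, "dy": 0, "dz": 0, "yaw": -0.18}
    - {"jaw": 0.06, "dx": 0, "dy": 0, "dz": 0, "yaw": -0.18}
    - {"jaw": 0.06, "dx": 0, "dy": 0, "dz": 0, "yaw": -0.18}
    - {"jaw": 0.06, "dx": 0, "dy": 0, "dz": 0, "yaw": -0.18}

```text
t: 8.52
tool_pos: [0.5636, -0.1359, 0.3491]
orientation: [0.051, -3.141, -0.001]
force: [0.1, -0.7, -0.7]
opening: 0.0599
gripper_force: 0.0
```

Call:
carry_out:
  moves:
    - {"jaw": 0.06, "dx": 0, "dy": 0, "dz": 0, "yaw": -0.18}
    - {"jaw": 0.06, "dx": 0, "dy": 0, "dz": 0, "yaw": -0.18}
    - {"jaw": 0.06, "dx": 0, "dy": 0, "dz": 0, "yaw": -0.18}
    - {"jaw": 0.06, "dx": 0, "dy": 0, "dz": 0, "yaw": -0.18}
    - {"jaw": 0.06, "dx": 0, "dy": 0, "dz": 0, "yaw": -0.18}
    - {"jaw": 0.06, "dx": 0, "dy": 0, "dz": 0, "yaw": -0.18}
    - {"jaw": 0.06, "dx": 0, "dy": 0, "dz": 0, "yaw": 0}

```text
t: 9.4
tool_pos: [0.5794, -0.0405, 0.3435]
orientation: [1.433, -2.751, 0.083]
force: [0.9, -0.1, 0.4]
opening: 0.0601
gripper_force: 0.0
```

```bash
cat >> h.py <<'E'
from scipy.spatial.transform import Rotation as Ro
C=np.array([.564,.0455])
def rep(target=None):
    s=read_state();R=Ro.from_rotvec(s['orientation']).as_matrix();p=s['tool_pos']
    h=np.arctan2(R[1,1],R[0,1]);v=p[:2]-C;phi=np.arctan2(v[1],v[0])
    ft=s['force'][:2]@np.array([np.sin(phi),-np.cos(phi)])
    print('t',s['t'],'p',p.round(4),'h',h.round(3),'crank',round((np.pi/2-.026-phi)%(2*np.pi),3),'r',np.hypot(*v).round(4),'q6',s['q'][5].round(3),'ftan',ft.round(2),'F',s['force'].round(1),'op',s['opening'])
    if target is not None: print('tool shift',(R.T@(np.array(target)-p)).round(4))
E
python3 -c "
from h import *
rep([.6015,.121,.34])"
```

```text
t 9.4 p [ 0.5794 -0.0405  0.3435] h 2.532 crank 2.938 r 0.0873 q6 -2.657 ftan -0.84 F [ 0.9 -0.1  0.4] op 0.060146345275555284
tool shift [-0.1449  0.0744 -0.0072]
```

Call:
carry_out:
  moves:
    - {"jaw": 0.06, "dx": -0.037, "dy": 0.019, "dz": 0, "yaw": 0}
    - {"jaw": 0.06, "dx": -0.037, "dy": 0.019, "dz": 0, "yaw": 0}
    - {"jaw": 0.06, "dx": -0.037, "dy": 0.019, "dz": 0, "yaw": 0}
    - {"jaw": 0.06, "dx": -0.034, "dy": 0.017, "dz": 0, "yaw": 0}
    - {"jaw": 0.06, "dx": 0, "dy": 0, "dz": 0, "yaw": 0}
    - {"jaw": 0.06, "dx": 0, "dy": 0, "dz": 0, "yaw": 0}

```text
t: 10.15
tool_pos: [0.603, 0.1153, 0.3332]
orientation: [1.423, -2.756, 0.086]
force: [-0.6, 0.8, -0.7]
opening: 0.0595
gripper_force: 0.0
```

```bash
python3 -c "
from h import *
rep([.6015,.121,.34])
print(Ro.from_rotvec(read_state()['orientation']).as_matrix().round(3))
import cv2
cv2.imwrite('pics/w1.png',read_camera('wrist')[:,:,::-1])"
```

```text
t 10.15 p [0.603  0.1153 0.3332] h 2.525 crank 0.483 r 0.08 q6 -2.389 ftan -0.87 F [-0.6  0.8 -0.7] op 0.0594670118677845
tool shift [-0.0034  0.0043 -0.0071]
[[-0.579 -0.815 -0.009]
 [-0.813  0.578 -0.067]
 [ 0.06  -0.032 -0.998]]
```

View pics/w1.png

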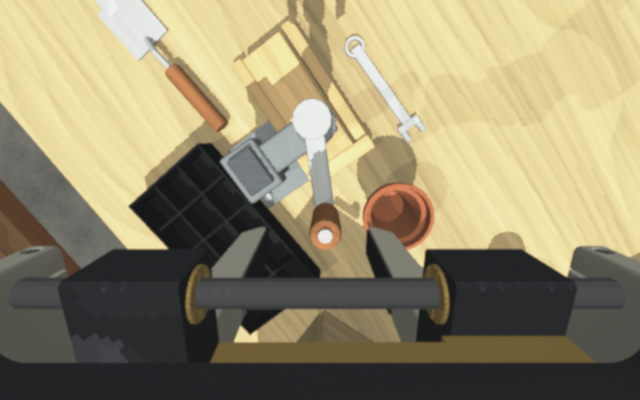

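The wrist picture shows the knob top at (325,236), between the fingertips at about 262 and 372. The tool picked up a 3.8° tilt from the joint limit, which is tolerable. I'll straddle the knob loosely and push it with the trailing finger.

```bash
python3 -c "
from h import *
rep([.6015,.121,.262])"
```

```text
t 10.2 p [0.603  0.115  0.3334] h 2.524 crank 0.486 r 0.0797 q6 -2.389 ftan 0.55 F [ 0.4 -0.4 -0.4] op 0.059677671744439664
tool shift [-0.0082  0.007   0.0709]
```

Call:
carry_out:
  moves:
    - {"jaw": 0.06, "dx": -0.008, "dy": 0.007, "dz": 0, "yaw": -0.1}
    - {"jaw": 0.06, "dx": 0, "dy": 0, "dz": 0.02, "yaw": 0}
    - {"jaw": 0.06, "dx": 0, "dy": 0, "dz": 0.02, "yaw": 0}
    - {"jaw": 0.06, "dx": 0, "dy": 0, "dz": 0.02, "yaw": 0}
    - {"jaw": 0.06, "dx": 0, "dy": 0, "dz": 0.011, "yaw": 0}
    - {"jaw": 0.032, "dx": 0, "dy": 0, "dz": 0, "yaw": 0}
    - {"jaw": 0.032, "dx": 0, "dy": 0, "dz": 0, "yaw": 0}
    - {"jaw": 0.032, "dx": 0, "dy": 0, "dz": 0, "yaw": 0}

```text
t: 11.2
tool_pos: [0.6018, 0.1225, 0.2629]
orientation: [1.56, -2.681, 0.084]
force: [-0.1, 1.3, 0.1]
opening: 0.0354
gripper_force: 0.0
```

```bash
python3 -c "
from h import *
rep([.6015,.121,.262])
import cv2
cv2.imwrite('pics/w2.png',read_camera('wrist')[:,:,::-1])"
```

```text
t 11.2 p [0.6018 0.1225 0.2629] h 2.625 crank 0.43 r 0.0858 q6 -2.47 ftan -0.64 F [-0.1  1.3  0.1] op 0.03538059107624479
tool shift [ 0.0014 -0.0005  0.001 ]
```

View pics/w2.png

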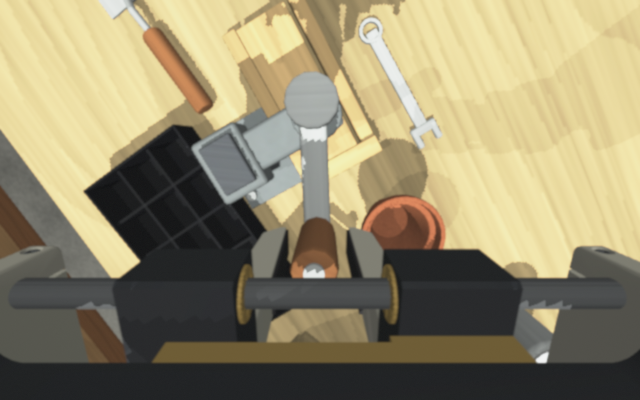

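The knob is straddled cleanly: its top is at (315,272), between the fingers at ~275 and 355. Winding starts now; each row turns the crank 0.15 rad.

Call:
carry_out:
  moves:
    - {"jaw": 0.032, "dx": 0.0005, "dy": -0.0127, "dz": 0.001, "yaw": 0.09}
    - {"jaw": 0.032, "dx": 0.001, "dy": -0.0127, "dz": 0.001, "yaw": 0.15}
    - {"jaw": 0.032, "dx": 0.001, "dy": -0.0127, "dz": 0.001, "yaw": 0.15}
    - {"jaw": 0.032, "dx": 0.001, "dy": -0.0127, "dz": 0.001, "yaw": 0.15}
    - {"jaw": 0.032, "dx": 0.001, "dy": -0.0127, "dz": 0.0011, "yaw": 0.15}
    - {"jaw": 0.032, "dx": 0.001, "dy": -0.0127, "dz": 0.0011, "yaw": 0.15}

```text
t: 12.0
tool_pos: [0.6463, 0.064, 0.2587]
orientation: [0.327, -3.107, 0.1]
force: [-1.0, 3.4, -2.9]
opening: 0.032
gripper_force: 1.6
```

```bash
cat >> h.py <<'E'
def wind(zoff=0):
    rep(); s=read_state();R=Ro.from_rotvec(s['orientation']).as_matrix()
    v=np.array([*(C-s['tool_pos'][:2]),0]);print('centre in tool (want .085,0):',(R.T@v).round(4)[:2])
E
python3 -c "
from h import *
wind()"
```

```text
t 12.0 p [0.6463 0.064  0.2587] h 1.781 crank 1.323 r 0.0844 q6 -1.726 ftan -3.51 F [-1.   3.4 -2.9] op 0.03204463331225833
centre in tool (want .085,0): [ 0.0843 -0.0009]
```

Call:
carry_out:
  moves:
    - {"jaw": 0.032, "dx": 0.001, "dy": -0.0127, "dz": 0.0015, "yaw": 0.15}
    - {"jaw": 0.032, "dx": 0.001, "dy": -0.0127, "dz": 0.0015, "yaw": 0.15}
    - {"jaw": 0.032, "dx": 0.001, "dy": -0.0127, "dz": 0.0013, "yaw": 0.15}
    - {"jaw": 0.032, "dx": 0.001, "dy": -0.0127, "dz": 0.0011, "yaw": 0.15}
    - {"jaw": 0.032, "dx": 0.001, "dy": -0.0127, "dz": 0.0011, "yaw": 0.15}

```text
t: 12.62
tool_pos: [0.6363, 0.0021, 0.2567]
orientation: [0.836, 3.016, -0.102]
force: [-0.2, 3.1, -1.7]
opening: 0.0324
gripper_force: 1.6
```

```bash
python3 -c "
from h import *
wind()"
```

```text
t 12.625 p [0.6363 0.0021 0.2567] h 1.029 crank 2.085 r 0.0843 q6 -1.071 ftan -2.59 F [-0.2  3.1 -1.7] op 0.032392907721863304
centre in tool (want .085,0): [ 0.0843 -0.0001]
```

Call:
carry_out:
  moves:
    - {"jaw": 0.032, "dx": 0.001, "dy": -0.0127, "dz": 0.0025, "yaw": 0.15}
    - {"jaw": 0.032, "dx": 0.001, "dy": -0.0127, "dz": 0.0025, "yaw": 0.15}
    - {"jaw": 0.032, "dx": 0.001, "dy": -0.0127, "dz": 0.0025, "yaw": 0.15}
    - {"jaw": 0.032, "dx": 0.001, "dy": -0.0127, "dz": 0.002, "yaw": 0.15}

```text
t: 13.12
tool_pos: [0.5994, -0.0322, 0.2511]
orientation: [1.679, 2.617, -0.091]
force: [2.0, 2.8, 1.1]
opening: 0.0317
gripper_force: 1.4
```

```bash
python3 -c "
from h import *
wind()"
```

```text
t 13.125 p [ 0.5994 -0.0322  0.2511] h 0.429 crank 2.688 r 0.0854 q6 -0.528 ftan -2.94 F [2.  2.8 1.1] op 0.03172879973685586
centre in tool (want .085,0): [0.0852 0.0001]
```

Call:
carry_out:
  moves:
    - {"jaw": 0.032, "dx": 0.001, "dy": -0.0127, "dz": 0.0025, "yaw": 0.15}
    - {"jaw": 0.032, "dx": 0.001, "dy": -0.0127, "dz": 0.002, "yaw": 0.15}
    - {"jaw": 0.032, "dx": 0.001, "dy": -0.0127, "dz": 0.0015, "yaw": 0.15}

```text
t: 13.5
tool_pos: [0.5624, -0.0407, 0.2461]
orientation: [2.212, 2.167, -0.078]
force: [3.1, 1.5, 0.9]
opening: 0.0322
gripper_force: 1.4
```

```bash
python3 -c "
from h import *
wind()"
```

```text
t 13.5 p [ 0.5624 -0.0407  0.2461] h -0.021 crank 3.135 r 0.0862 q6 -0.097 ftan -3.09 F [3.1 1.5 0.9] op 0.0321682632893592
centre in tool (want .085,0): [ 0.086  -0.0001]
```

Call:
carry_out:
  moves:
    - {"jaw": 0.032, "dx": 0.001, "dy": -0.0127, "dz": 0.0015, "yaw": 0.15}
    - {"jaw": 0.032, "dx": 0.001, "dy": -0.0127, "dz": 0.001, "yaw": 0.15}
    - {"jaw": 0.032, "dx": 0.001, "dy": -0.0127, "dz": 0.001, "yaw": 0.15}

```text
t: 13.88
tool_pos: [0.5254, -0.032, 0.2422]
orientation: [2.631, 1.613, -0.061]
force: [2.7, -0.8, 1.6]
opening: 0.0322
gripper_force: 1.4
```

```bash
python3 -c "
from h import *
wind()"
```

```text
t 13.875 p [ 0.5254 -0.032   0.2422] h -0.47 crank 3.578 r 0.0866 q6 0.362 ftan -2.77 F [ 2.7 -0.8  1.6] op 0.032200086496015135
centre in tool (want .085,0): [ 0.0864 -0.0006]
```

Call:
carry_out:
  moves:
    - {"jaw": 0.032, "dx": 0.0012, "dy": -0.0127, "dz": 0.001, "yaw": 0.15}
    - {"jaw": 0.032, "dx": 0.0012, "dy": -0.0127, "dz": 0.001, "yaw": 0.15}
    - {"jaw": 0.032, "dx": 0.0012, "dy": -0.0127, "dz": 0.001, "yaw": 0.15}

```text
t: 14.25
tool_pos: [0.4965, -0.0076, 0.238]
orientation: [2.918, 0.983, -0.041]
force: [2.2, -1.8, 1.8]
opening: 0.0324
gripper_force: 1.5
```

```bash
python3 -c "
from h import *
wind()"
```

```text
t 14.25 p [ 0.4965 -0.0076  0.238 ] h -0.92 crank 4.02 r 0.0859 q6 0.855 ftan -2.77 F [ 2.2 -1.8  1.8] op 0.03243589240370099
centre in tool (want .085,0): [ 0.0858 -0.0013]
```

Call:
carry_out:
  moves:
    - {"jaw": 0.032, "dx": 0.001, "dy": -0.0127, "dz": 0.0005, "yaw": 0.15}
    - {"jaw": 0.032, "dx": 0.001, "dy": -0.0127, "dz": 0.0005, "yaw": 0.15}

```text
t: 14.5
tool_pos: [0.4841, 0.0147, 0.2354]
orientation: [3.029, 0.535, -0.027]
force: [1.6, -2.1, 1.8]
opening: 0.032
gripper_force: 1.5
```

```bash
python3 -c "
from h import *
wind()"
```

```text
t 14.5 p [0.4841 0.0147 0.2354] h -1.22 crank 4.318 r 0.0856 q6 1.199 ftan -2.49 F [ 1.6 -2.1  1.8] op 0.03202524794304283
centre in tool (want .085,0): [ 0.0856 -0.0015]
```

Call:
carry_out:
  moves:
    - {"jaw": 0.032, "dx": 0.001, "dy": -0.0127, "dz": 0.0003, "yaw": 0.14}
    - {"jaw": 0.032, "dx": 0.001, "dy": -0.0127, "dz": 0.0003, "yaw": 0.14}

```text
t: 14.75
tool_pos: [0.4787, 0.0396, 0.2331]
orientation: [3.072, 0.108, -0.014]
force: [1.5, -2.4, 2.3]
opening: 0.0323
gripper_force: 1.5
```

```bash
python3 -c "
from h import *
wind()"
```

```text
t 14.75 p [0.4787 0.0396 0.2331] h -1.5 crank 4.617 r 0.0855 q6 1.53 ftan -2.48 F [ 1.5 -2.4  2.3] op 0.03226084910874368
centre in tool (want .085,0): [0.0855 0.0001]
```

Call:
carry_out:
  moves:
    - {"jaw": 0.032, "dx": 0.001, "dy": -0.0127, "dz": 0.0003, "yaw": 0.14}
    - {"jaw": 0.032, "dx": 0.001, "dy": -0.0127, "dz": 0.0003, "yaw": 0.15}

```text
t: 15.0
tool_pos: [0.4808, 0.065, 0.2308]
orientation: [3.055, -0.337, 0.002]
force: [2.6, -2.4, 0.2]
opening: 0.0319
gripper_force: 1.4
```

```bash
python3 -c "
from h import *
wind()"
```

```text
t 15.0 p [0.4808 0.065  0.2308] h -1.791 crank 4.917 r 0.0854 q6 1.872 ftan -1.69 F [ 2.6 -2.4  0.2] op 0.03187207672015988
centre in tool (want .085,0): [0.0854 0.0009]
```

Call:
carry_out:
  moves:
    - {"jaw": 0.032, "dx": 0.001, "dy": -0.0127, "dz": 0.0003, "yaw": 0.15}
    - {"jaw": 0.032, "dx": 0.001, "dy": -0.0127, "dz": 0.0003, "yaw": 0.15}

```text
t: 15.25
tool_pos: [0.4899, 0.0886, 0.2284]
orientation: [2.971, -0.79, 0.017]
force: [0.0, -3.9, 0.8]
opening: 0.0318
gripper_force: 1.4
```

```bash
python3 -c "
from h import *
wind()"
```

```text
t 15.25 p [0.4899 0.0886 0.2284] h -2.092 crank 5.213 r 0.0857 q6 2.218 ftan -3.31 F [ 0.  -3.9  0.8] op 0.031842796871471
centre in tool (want .085,0): [0.0856 0.0005]
```

Call:
carry_out:
  moves:
    - {"jaw": 0.032, "dx": 0.001, "dy": -0.0127, "dz": 0.0003, "yaw": 0.14}
    - {"jaw": 0.032, "dx": 0.001, "dy": -0.0127, "dz": 0.0003, "yaw": 0.14}

```text
t: 15.5
tool_pos: [0.5055, 0.1085, 0.2262]
orientation: [2.834, -1.197, 0.03]
force: [-0.8, -2.7, 0.5]
opening: 0.0319
gripper_force: 1.4
```

```bash
python3 -c "
from h import *
wind()"
```

```text
t 15.5 p [0.5055 0.1085 0.2262] h -2.371 crank 5.509 r 0.086 q6 2.532 ftan -2.38 F [-0.8 -2.7  0.5] op 0.031886384471561335
centre in tool (want .085,0): [0.0859 0.0019]
```

Still turning freely, but joint 6 is near its limit. I'll lift, turn back half a turn and straddle the knob again.

Call:
carry_out:
  moves:
    - {"jaw": 0.05, "dx": 0, "dy": 0.003, "dz": 0, "yaw": 0}
    - {"jaw": 0.06, "dx": 0, "dy": 0, "dz": 0, "yaw": 0}
    - {"jaw": 0.06, "dx": 0, "dy": 0, "dz": -0.03, "yaw": 0}
    - {"jaw": 0.06, "dx": 0, "dy": 0, "dz": -0.04, "yaw": 0}
    - {"jaw": 0.06, "dx": 0, "dy": 0, "dz": 0, "yaw": -0.18}
    - {"jaw": 0.06, "dx": 0, "dy": 0, "dz": 0, "yaw": -0.18}
    - {"jaw": 0.06, "dx": 0, "dy": 0, "dz": 0, "yaw": -0.18}
    - {"jaw": 0.06, "dx": 0, "dy": 0, "dz": 0, "yaw": -0.18}

```text
t: 16.5
tool_pos: [0.5032, 0.1108, 0.2956]
orientation: [3.073, -0.102, -0.009]
force: [-0.8, -0.1, -0.3]
opening: 0.0598
gripper_force: 0.0
```

Call:
carry_out:
  moves:
    - {"jaw": 0.06, "dx": 0, "dy": 0, "dz": 0, "yaw": -0.18}
    - {"jaw": 0.06, "dx": 0, "dy": 0, "dz": 0, "yaw": -0.18}
    - {"jaw": 0.06, "dx": 0, "dy": 0, "dz": 0, "yaw": -0.18}
    - {"jaw": 0.06, "dx": 0, "dy": 0, "dz": 0, "yaw": -0.18}
    - {"jaw": 0.06, "dx": 0, "dy": 0, "dz": 0, "yaw": -0.18}
    - {"jaw": 0.06, "dx": 0, "dy": 0, "dz": 0, "yaw": -0.18}
    - {"jaw": 0.06, "dx": 0, "dy": 0, "dz": 0, "yaw": -0.18}
    - {"jaw": 0.06, "dx": 0, "dy": 0, "dz": 0, "yaw": -0.18}

```text
t: 17.5
tool_pos: [0.5032, 0.1108, 0.2956]
orientation: [2.393, 1.962, -0.075]
force: [0.2, -1.3, 0.0]
opening: 0.0601
gripper_force: 0.0
```

Call:
carry_out:
  moves:
    - {"jaw": 0.06, "dx": 0, "dy": 0, "dz": 0, "yaw": -0.18}
    - {"jaw": 0.06, "dx": 0, "dy": 0, "dz": 0, "yaw": -0.18}
    - {"jaw": 0.06, "dx": 0, "dy": 0, "dz": 0, "yaw": -0.18}
    - {"jaw": 0.06, "dx": 0, "dy": 0, "dz": 0, "yaw": -0.18}
    - {"jaw": 0.06, "dx": 0, "dy": 0, "dz": 0, "yaw": -0.18}
    - {"jaw": 0.06, "dx": 0, "dy": 0, "dz": 0, "yaw": -0.05}
    - {"jaw": 0.06, "dx": 0, "dy": 0, "dz": 0, "yaw": 0}

```text
t: 18.38
tool_pos: [0.5033, 0.1109, 0.2956]
orientation: [1.251, 2.859, -0.1]
force: [0.7, 0.8, -0.3]
opening: 0.0599
gripper_force: 0.0
```

```bash
python3 -c "
from h import *
wind();rep([.5032,.1051,.295]);rep([.5032,.1051,.226])
import cv2
cv2.imwrite('pics/w3.png',read_camera('wrist')[:,:,::-1])"
```

```text
t 18.375 p [0.5033 0.1109 0.2956] h 0.744 crank 5.509 r 0.0892 q6 -0.587 ftan 1.05 F [ 0.7  0.8 -0.3] op 0.05994222839762601
centre in tool (want .085,0): [-0.0892  0.0004]
t 18.375 p [0.5033 0.1109 0.2956] h 0.744 crank 5.509 r 0.0892 q6 -0.587 ftan 1.05 F [ 0.7  0.8 -0.3] op 0.05994222839762601
tool shift [-0.0042 -0.0039  0.0009]
t 18.375 p [0.5033 0.1109 0.2956] h 0.744 crank 5.509 r 0.0892 q6 -0.587 ftan 1.05 F [ 0.7  0.8 -0.3] op 0.05994222839762601
tool shift [-0.0012 -0.0004  0.0698]
```

View pics/w3.png

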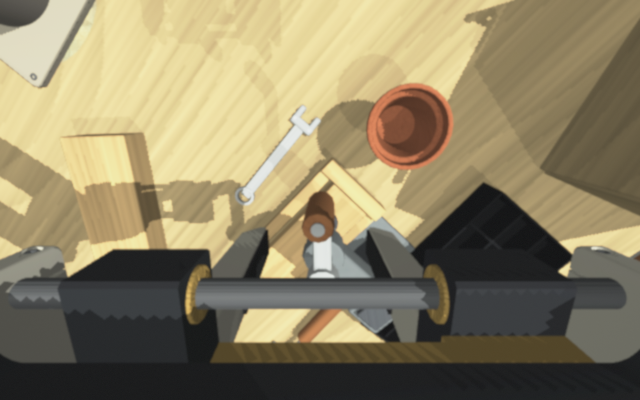

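The wrist picture shows the knob (318,228) centred between the fingertips at ~265 and ~370. I'll go down, close to the straddle width and carry on winding, now with +dy.

Call:
carry_out:
  moves:
    - {"jaw": 0.06, "dx": -0.001, "dy": 0, "dz": 0.025, "yaw": 0}
    - {"jaw": 0.06, "dx": 0, "dy": 0, "dz": 0.025, "yaw": 0}
    - {"jaw": 0.06, "dx": 0, "dy": 0, "dz": 0.02, "yaw": 0}
    - {"jaw": 0.032, "dx": 0, "dy": 0, "dz": 0, "yaw": 0}
    - {"jaw": 0.032, "dx": 0, "dy": 0, "dz": 0, "yaw": 0}
    - {"jaw": 0.032, "dx": 0, "dy": 0.004, "dz": 0, "yaw": 0}

```text
t: 19.18
tool_pos: [0.5073, 0.1086, 0.2268]
orientation: [1.253, 2.856, -0.098]
force: [0.1, -0.5, -0.4]
opening: 0.035
gripper_force: 0.0
```

```bash
python3 -c "
from h import *
wind()"
```

```text
t 19.175 p [0.5073 0.1086 0.2268] h 0.743 crank 5.525 r 0.0849 q6 -0.583 ftan -0.3 F [ 0.1 -0.5 -0.4] op 0.034983174770379745
centre in tool (want .085,0): [-0.0848 -0.001 ]
```

Call:
carry_out:
  moves:
    - {"jaw": 0.032, "dx": -0.001, "dy": 0.0105, "dz": 0.0004, "yaw": 0.12}
    - {"jaw": 0.032, "dx": -0.0008, "dy": 0.0105, "dz": 0.0004, "yaw": 0.12}

```text
t: 19.42
tool_pos: [0.5245, 0.1205, 0.2249]
orientation: [1.587, 2.677, -0.095]
force: [-1.5, -2.7, 2.2]
opening: 0.0321
gripper_force: 1.4
```

```bash
python3 -c "
from h import *
wind()"
```

```text
t 19.425 p [0.5245 0.1205 0.2249] h 0.499 crank 5.772 r 0.0847 q6 -0.322 ftan -2.59 F [-1.5 -2.7  2.2] op 0.03206316475607527
centre in tool (want .085,0): [-0.0846 -0.0012]
```

Call:
carry_out:
  moves:
    - {"jaw": 0.032, "dx": -0.0008, "dy": 0.0105, "dz": 0.0006, "yaw": 0.12}
    - {"jaw": 0.032, "dx": -0.0008, "dy": 0.0105, "dz": 0.0006, "yaw": 0.12}

```text
t: 19.68
tool_pos: [0.5441, 0.1279, 0.2228]
orientation: [1.892, 2.463, -0.089]
force: [-1.8, -2.2, 2.2]
opening: 0.0324
gripper_force: 1.3
```

```bash
python3 -c "
from h import *
wind()"
```

```text
t 19.675 p [0.5441 0.1279 0.2228] h 0.26 crank 6.02 r 0.0848 q6 -0.075 ftan -2.23 F [-1.8 -2.2  2.2] op 0.03244271091102008
centre in tool (want .085,0): [-0.0846 -0.002 ]
```

Call:
carry_out:
  moves:
    - {"jaw": 0.032, "dx": -0.0008, "dy": 0.0105, "dz": 0.001, "yaw": 0.12}
    - {"jaw": 0.032, "dx": -0.0008, "dy": 0.0105, "dz": 0.001, "yaw": 0.12}

```text
t: 19.92
tool_pos: [0.5649, 0.1306, 0.2203]
orientation: [2.169, 2.214, -0.082]
force: [-2.8, -1.7, 2.2]
opening: 0.032
gripper_force: 1.5
```

```bash
python3 -c "
from h import *
wind()"
```

```text
t 19.925 p [0.5649 0.1306 0.2203] h 0.02 crank 6.267 r 0.0851 q6 0.162 ftan -2.75 F [-2.8 -1.7  2.2] op 0.032036172924430145
centre in tool (want .085,0): [-0.0849 -0.0026]
```

Call:
carry_out:
  moves:
    - {"jaw": 0.032, "dx": -0.0006, "dy": 0.0105, "dz": 0.0013, "yaw": 0.13}
    - {"jaw": 0.032, "dx": -0.0006, "dy": 0.0105, "dz": 0.0013, "yaw": 0.13}

```text
t: 20.18
tool_pos: [0.5853, 0.1285, 0.2177]
orientation: [2.433, 1.911, -0.074]
force: [-6.0, -0.0, 3.5]
opening: 0.032
gripper_force: 2.7
```

```bash
python3 -c "
from h import *
wind()"
```

```text
t 20.175 p [0.5853 0.1285 0.2177] h -0.239 crank 0.225 r 0.0857 q6 0.413 ftan -5.82 F [-6.  -0.   3.5] op 0.032023749280255254
centre in tool (want .085,0): [-0.0855 -0.001 ]
```

Call:
carry_out:
  moves:
    - {"jaw": 0.032, "dx": -0.0006, "dy": 0.0105, "dz": 0.0016, "yaw": 0.13}
    - {"jaw": 0.032, "dx": -0.0006, "dy": 0.0105, "dz": 0.0016, "yaw": 0.13}

```text
t: 20.42
tool_pos: [0.6046, 0.1214, 0.215]
orientation: [2.656, 1.577, -0.064]
force: [-7.2, 2.7, 5.2]
opening: 0.0317
gripper_force: 3.9
```

```bash
python3 -c "
from h import *
wind()"
```

```text
t 20.425 p [0.6046 0.1214 0.215 ] h -0.498 crank 0.465 r 0.0861 q6 0.655 ftan -7.62 F [-7.2  2.7  5.2] op 0.031689552201360154
centre in tool (want .085,0): [-0.0859  0.0007]
```

Contact: the tangential force rises from 2.7 to 7.6 N. I'll go on in small steps.

Call:
carry_out:
  moves:
    - {"jaw": 0.032, "dx": -0.0003, "dy": 0.006, "dz": 0.0005, "yaw": 0.07}
    - {"jaw": 0.032, "dx": -0.0003, "dy": 0.005, "dz": 0.0005, "yaw": 0.05}

```text
t: 20.68
tool_pos: [0.6135, 0.1159, 0.2141]
orientation: [2.743, 1.418, -0.059]
force: [-7.6, 5.7, 4.5]
opening: 0.0321
gripper_force: 4.5
```

```bash
python3 -c "
from h import *
wind()"
```

```text
t 20.675 p [0.6135 0.1159 0.2141] h -0.616 crank 0.587 r 0.086 q6 0.761 ftan -9.52 F [-7.6  5.7  4.5] op 0.03214829179077165
centre in tool (want .085,0): [-0.0859  0.0002]
```

Call:
carry_out:
  moves:
    - {"jaw": 0.032, "dx": -0.0003, "dy": 0.006, "dz": 0.0005, "yaw": 0.07}
    - {"jaw": 0.032, "dx": -0.0003, "dy": 0.006, "dz": 0.0005, "yaw": 0.07}

```text
t: 20.92
tool_pos: [0.6223, 0.1085, 0.2134]
orientation: [2.834, 1.222, -0.054]
force: [-7.8, 5.4, 3.2]
opening: 0.0322
gripper_force: 5.2
```

```bash
python3 -c "
from h import *
wind()"
```

```text
t 20.925 p [0.6223 0.1085 0.2134] h -0.755 crank 0.72 r 0.0858 q6 0.887 ftan -9.41 F [-7.8  5.4  3.2] op 0.032241848605431944
centre in tool (want .085,0): [-0.0857  0.0008]
```

By finger force and tangential push this is about 10 N, with the crank 0.55–0.75 rad past contact, so a pad force of about 40–54 N, mid-range. I'll release.

Call:
carry_out:
  moves:
    - {"jaw": 0.05, "dx": 0, "dy": -0.004, "dz": 0, "yaw": 0}
    - {"jaw": 0.06, "dx": 0, "dy": 0, "dz": 0, "yaw": 0}
    - {"jaw": 0.06, "dx": 0, "dy": 0, "dz": 0, "yaw": 0}
    - {"jaw": 0.06, "dx": 0, "dy": 0, "dz": -0.03, "yaw": 0}
    - {"jaw": 0.06, "dx": 0, "dy": 0, "dz": -0.05, "yaw": 0}
    - {"jaw": 0.06, "dx": 0, "dy": 0, "dz": -0.04, "yaw": 0}
    - {"jaw": 0.06, "dx": 0, "dy": 0, "dz": 0, "yaw": 0}

```text
t: 21.8
tool_pos: [0.623, 0.1177, 0.3375]
orientation: [2.829, 1.222, -0.04]
force: [0.9, -1.3, 0.2]
opening: 0.0601
gripper_force: 0.0
```

```bash
python3 -c "
from h import *
rep()
import cv2
cv2.imwrite('pics/s2.png',cv2.resize(read_camera('scene')[140:300,220:440,::-1],None,fx=3.5,fy=3.5,interpolation=cv2.INTER_CUBIC))"
```

```text
t 21.8 p [0.623  0.1177 0.3375] h -0.754 crank 0.66 r 0.0932 q6 0.888 ftan 1.52 F [ 0.9 -1.3  0.2] op 0.06010619299887372
```

View pics/s2.png

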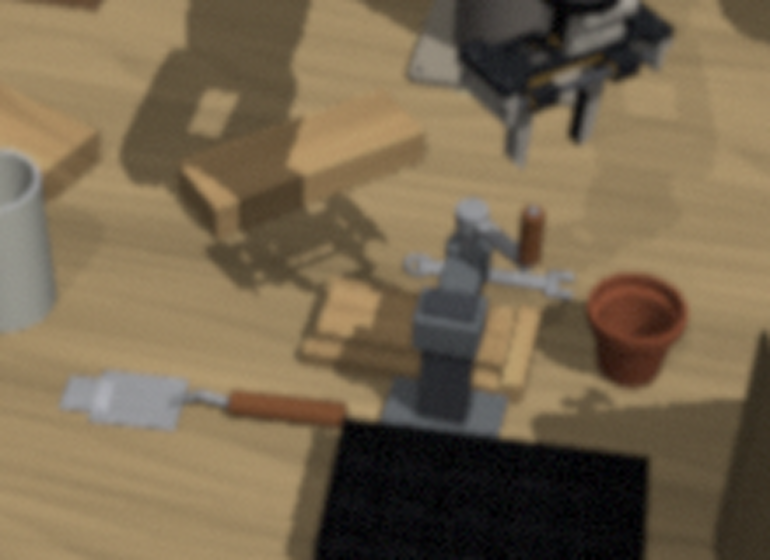

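The board is home against the stop, with its outer end at crop (320,300) and the stop at (520,330). The knob stands free at (532,235), the gripper is clear, and the bystanders have not moved. I'll hand it in.

```bash
python3 -c "
from plant import *
print(close_job())"
```

```text
the job is handed in; nothing more can be done
None
```

I pushed the board home against the stop, wound the clamp until about 10 N at the handle (I estimate 40–54 N at the pad), let go with the other things on the bench unmoved in the last picture, and handed the job in at about 22 s; no verdict came back.

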